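Stack wedge-cut salt cod into a level display pile

ROBOT

A 6-joint arm with a two-finger parallel gripper is mounted at the origin on the work surface. World frame = base frame: x ahead of the robot, y to its left, z up, the work surface at z = 0. Lengths are in m, angles in degrees, forces in N, time in s.
With the tool pointing down it reaches from about 0.375 to 0.9 m from the base axis. Payload 3.1 kg.
Tool frame: the origin (TCP) lies on the centre line of the jaws, within the pads' length; the fingertips stand 22 mm ahead of it and the grasp point (between the pads) lies 3 mm ahead of it; y points along the fingers, z is the direction in which the jaws open and shut, and the axes are right-handed (so a half turn about y gives the same grasp; the last joint's range is limited). The gripper opens to 87 mm and grips with 3 to 60 N. Pads are 19 mm wide; open, the fingers measure 117 mm over their backs; the gripper's body (75 mm by 190 mm) begins 51 mm behind the grasp point.
Start: joints at [57.554, 30.224, 82.088, -0, 67.689, -10.227], TCP at [0.236, 0.579, 0.208] pointing down, gripper open.
Joint ranges: [-176.69, 176.69], [-43.24, 126.21], [12.49, 139.97], [-82, 262], [0, 151.66], [-163.58, 163.58]. Speed limits (degrees/s): [159.86, 159.86, 180, 180, 180, 180].

INTERFACE

Orientations are given as a 3x3 rotation matrix whose columns are the frame's x, y, z axes.
In Python, from rig import bot gives the robot as it stands.
- The arm moves only by the tool jog_arm, never from a script. Its argument "motion" is one flat list of numbers, 6 for each row, row after row: the shift along the tool's x, y, z in mm, then the turn, a rotation vector about the tool's x, y, z in degrees. A call has 1 to 20 rows; each row is the pose to reach, as a shift and turn from the pose commanded when the call began, along the tool's axes at that moment; what a row does not reach only later rows make up. A row lasts 1/8 s, in which the tool goes at most 62.5 mm and 10.7 degrees, less where a joint would pass 70% of its speed; a pose out of reach is approached as far as the arm can. A call with a gripper value outside its range is refused whole. "gripper" is the opening, from 0 (shut) to 1 (fully open), set as the call begins (left out, the last holds). The fingers move at their own pace and stop on an object; the grip force is fixed at half the most. Time passes only in rows, so rows that repeat a pose let the fingers close. It gives the time, the measured TCP pose, the force and the opening at its end, in the units of the state.
- bot.read_state(): the state, without advancing time (a new reading comes with each control period).
- bot.capture(name): name is "scene" or "top" or "wrist"; returns (picture, depth): 400x640x3 uint8, red, green, blue; 400x640 float32, m along the optical axis (not along the pixel's ray), 0 where there is no reading.
- bot.get_calibration(name): a dict with "mtx" (3x3 intrinsics, pixels), "k1" (the pictures are not rectified: a ray, as slopes to the right and down, at radius r is drawn at 1 + k1 r^2 times it, then the intrinsics apply), "pose" (4x4, takes a point from camera to world coordinates); the wrist camera has in their place "hand_eye" (4x4, takes a point from camera to tool coordinates, whose origin is the TCP and whose axes are the tool frame's). Camera axes: x right, y up, looking along -z (the intrinsics and any distortion apply to the point x, -y, -z); pixel columns grow to the right and rows downward; lengths in m; the calibration is good to about 2 mm. A picture is of the moment at which its call begins: read the wrist's pose just before it. get_calibration takes no time and is no camera call.
- bot.hand_in(): hands the job in, once; it reports no verdict.
The state is a dict: "time_s": time; "joint_positions": joint angles; "qvel": joint speeds; "tau": joint torques, N m; "position": TCP position; "tcp_rot": TCP orientation; "force": force on the tool from outside, world axes, zero at the start; "moment": the same for the moment, N m; "opening": opening from 0.0 (shut) to 1.0 (fully open).
Only numpy, scipy, OpenCV 4.12 (cv2) and the standard library are available. Lean on these libraries where they do the work, as an engineer would, in place of code of your own. Each camera call takes 0.05 s, during which the arm holds its last target.

TASK

Build a level little display pile of hard-dried cod: lay the wedge-cut piece with the blue label on the middle of the big unlabelled block, in line with it and with its thick end over the block's thin end, so that the two slopes cancel. Then set the small red-labelled piece on the middle of the wedge so that it lies level, and let go. Leave the humped piece with the yellow label where it is.

Things in the scene. Friction and masses are not known exactly. Their poses are not given: they have to be found in the camera images.
- base: The big straw-coloured block of dried cod without a label, loose on the steel counter, 150 long (x), 80 wide (y), bevelled irregular corners, 0.6 kg. Flat underside; its top slopes lengthwise by 10.2 degrees: 30.5 mm high at the thin end (-x), which bears a strip of dark grey skin across its top, 44 mm in the middle, 57.5 mm at the thick end (+x). Origin: centre of the underside; z up.
- wedge_c (a point): Centre (17 mm above the underside) of the wedge-cut piece of dried cod with a dark blue label band across its top near the thick end. 110 long (x), 52 wide (y), with parallel upright long sides to grip; about 0.22 kg. Flat underside; its top slopes by 10.2 degrees: 24 mm high at the thin end (-x), 34 mm in the middle, 44 mm at the thick end (+x). Starts lying on its underside on the counter, z up.
- crown_c (a point): Centre (15 mm above the underside) of the small piece of dried cod with a red label band across its top. 70 long (x), 46 wide (y) with parallel upright long sides to grip, 30 high, flat top and underside; about 0.12 kg. Starts lying on its underside on the counter, z up.
- hump_c (a point): Centre (22 mm above the underside) of a humped piece of dried cod with a yellow label band near one end, as long and as wide as the wedge (110 x 52) but 44 mm high in the middle and 22 mm at both ends: not for this pile, to be left where it is. A small jar and a tin stand farther out on the counter.
Not all that is in view belongs to the job. Leave any pink or turquoise look-alike of the base alone.

How it is judged:
By the outcome, as a careful person would: the job done as asked, in the order asked, and still so for the second after the job is handed in, with the robot touching nothing.
It also fails if it takes over 54 s, if anything falls off the work surface, if the arm or the gripper's body presses on something with over 40 N, if the wrist force passes 120 N, or if a joint passes its speed limit or range.

## Working session

There is one attempt and no reset: what is moved stays moved. The work goes in short steps, Python scripts to look and compute and a tool call to move; the robot and the scene stay as the last step left them, time stands still between calls to the robot, and variables do not carry over. Pictures are saved under pics/ and viewed, and the job is handed in when it is done.

Besides the shell and the picture viewer there is one more tool, called after "Emit:" as name(argument=value, ...) on one line, values as JSON. jog_arm: Moves the arm, as the interface text tells. Its arguments: {"type":"object","properties":{"motion":{"type":"array","items":{"type":"number"}},"gripper":{"type":"number"}},"required":["motion"]}

```bash
ls; mkdir -p pics
cat > h.py <<'E'
import numpy as np, cv2
from rig import bot
def save(n,im): cv2.imwrite('pics/'+n,cv2.cvtColor(im,cv2.COLOR_RGB2BGR))
def pts(name,depth,st=None):
    c=bot.get_calibration(name);K=np.array(c['mtx']);k1=c['k1']
    if 'pose' in c: T=np.array(c['pose'])
    else:
        W=np.eye(4);W[:3,:3]=np.array(st['tcp_rot']);W[:3,3]=st['position'];T=W@np.array(c['hand_eye'])
    v,u=np.mgrid[0:400,0:640].astype(float)
    g=np.stack([u.ravel(),v.ravel()],1)[:,None]
    n=cv2.undistortPoints(g,K,np.array([k1,0,0,0.]))[:,0]
    P=np.stack([n[:,0],-n[:,1],-np.ones(len(n))],1)*depth.ravel()[:,None]
    return (P@T[:3,:3].T+T[:3,3]).reshape(400,640,3)
E
python3 - <<'E'
from h import *
s=bot.read_state();print(s)
for n in('top','scene'):
    im,d=bot.capture(n);save(n+'0.png',im);np.savez('%s0.npz'%n,im=im,d=d)
    print(n,bot.get_calibration(n),(d>0).mean())
print(bot.get_calibration('wrist'))
E
```

```text
pics
{'time_s': 0.0, 'joint_positions': array([ 5.75536161e+01,  3.02804019e+01,  8.21560501e+01,  4.01761035e-04,
        6.76893317e+01, -1.02288833e+01]), 'qvel': array([ 0.04371507,  0.01575259,  0.03976329, -0.02275339,  0.0731775 ,
       -0.06861649]), 'tau': array([-7.20349217e-04, -4.40045750e+01, -1.76589507e+01,  6.31219684e-02,
        5.84689470e-02, -1.66622181e-04]), 'position': array([0.23589772, 0.57794753, 0.20675815]), 'tcp_rot': array([[ 9.25753890e-01, -1.18329543e-03,  3.78124762e-01],
       [-3.78126406e-01, -1.84915168e-03,  9.25752128e-01],
       [-3.96228225e-04, -9.99997590e-01, -2.15929461e-03]]), 'force': array([0.21735036, 0.56377226, 0.52251375]), 'moment': array([0.06471133, 0.03544318, 0.01200798]), 'opening': 0.9992020844720689}
top {'mtx': array([[432.12931312,   0.        , 329.55446325],
       [  0.        , 432.12931312, 198.60298434],
       [  0.        ,   0.        ,   1.        ]]), 'k1': -0.04045274971442512, 'pose': array([[-1.63997572e-03,  9.94232257e-01, -1.07235860e-01,
         4.07690354e-01],
       [-9.99710646e-01,  9.43471631e
[... 540 characters left out ...]
3634,  0.14677321],
       [-0.01189135,  0.51676989,  0.85604175,  0.71338088],
       [ 0.        ,  0.        ,  0.        ,  1.        ]])} 0.996203125
{'mtx': array([[347.6753661 ,   0.        , 316.94845528],
       [  0.        , 347.6753661 , 196.5623905 ],
       [  0.        ,   0.        ,   1.        ]]), 'k1': -0.06405518041408782, 'hand_eye': array([[-2.54960664e-04, -9.63127267e-01, -2.69046096e-01,
        -7.45098847e-02],
       [ 8.70094598e-04,  2.69045789e-01, -9.63126994e-01,
        -1.76721100e-01],
       [ 9.99999589e-01, -4.79655052e-04,  7.69415740e-04,
        -3.00534950e-04],
       [ 0.00000000e+00,  0.00000000e+00,  0.00000000e+00,
         1.00000000e+00]])}
```

View pics/top0.png

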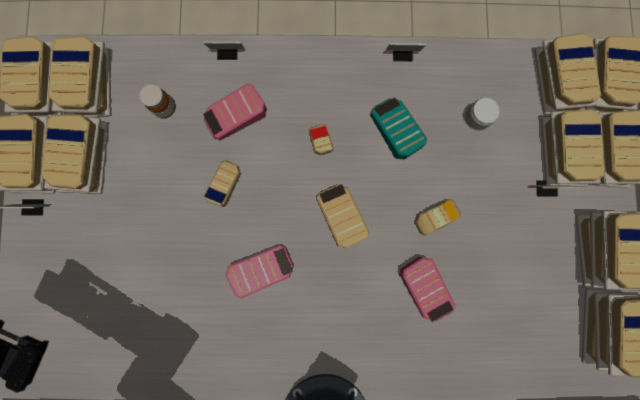

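View pics/scene0.png

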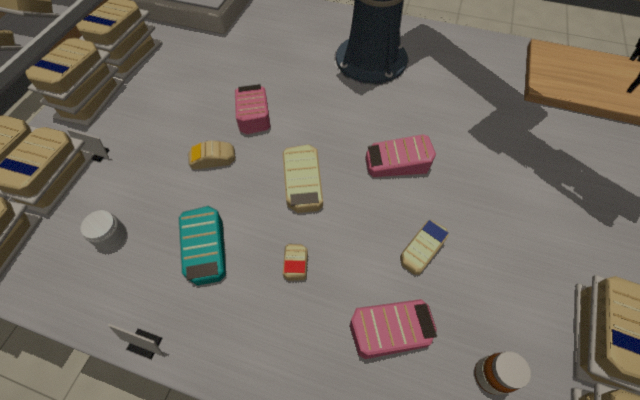

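```bash
cat > m.py <<'E'
from h import *
def comps(name,d,st=None,zmin=0.010):
    P=pts(name,d,st);m=((P[...,2]>zmin)&(d>0)).astype(np.uint8)
    n,l,s,c=cv2.connectedComponentsWithStats(m,connectivity=4)
    return P,l,s,c
if __name__=='__main__':
  for n in('top','scene'):
    z=np.load(n+'0.npz');d=z['d'];im=z['im'];P,l,s,c=comps(n,d)
    g=P[...,2][(d>0)&(abs(P[...,2])<.008)];print(n,'table z',np.median(g),g.std())
    for i in range(1,len(s)):
        if 150<s[i,4]<5000:
            q=P[l==i];
            if not(0.3<q[:,0].mean()<0.9 and abs(q[:,1].mean())<.4):continue
            r=cv2.minAreaRect((q[:,:2]*1000).astype(np.float32))
            print(c[i].round(),s[i,4],np.round(r[0],1),np.round(r[1],1),round(r[2],1),'zmax',np.percentile(q[:,2],[50,98]).round(4),im[l==i].mean(0).round())
E
python3 m.py
```

```text
top table z -0.0010850605549643788 0.0020690328109333523
[224.  45.] 278 [898.5 248.4] [12.6 90.4] 0.0 zmax [0.0436 0.0693] [74. 71. 65.]
[405.  47.] 268 [ 896.7 -200.4] [88.5 15. ] 88.7 zmax [0.0428 0.0687] [71. 69. 64.]
[157. 100.] 811 [751.4 401.8] [58.2 55.6] 4.7 zmax [0.0857 0.0918] [109.  97.  84.]
[235. 111.] 2040 [732.7 222.3] [ 79.9 148.1] 29.1 zmax [0.0419 0.0559] [135.  79.  85.]
[398. 127.] 2039 [ 697.7 -180.2] [151.2  82.9] 30.1 zmax [0.0419 0.0563] [39. 91. 81.]
[482. 114.] 824 [ 728.9 -388.1] [68.1 68.1] 87.7 zmax [0.0573 0.0621] [127. 126. 120.]
[321. 139.] 528 [667.1  10.2] [70.1 46.2] 16.2 zmax [0.0287 0.0332] [142.  92.  66.]
[222. 183.] 1014 [557.4 247.4] [ 53.7 110.1] 67.2 zmax [0.0325 0.0435] [117. 103.  79.]
[342. 216.] 2041 [479.  -41.8] [149.6  80.5] 24.2 zmax [0.0431 0.0557] [141. 121.  84.]
[438. 217.] 957 [ 476.6 -274.9] [ 52.5 110.5] 26.9 zmax [0.0359 0.0446] [145. 123.  73.]
[259. 271.] 2206 [347.9 152.1] [ 80.3 151.2] 22.7 zmax [0.0427 0.0558] [144.  97. 102.]
[427. 288.] 2131 [ 304.3 -243.3] [148.4  81. ] 28.4 zmax [0.0425 0.0557] [136.  84.  90.]
scen
[... 234 characters left out ...]
10. 153.] 1055 [ 478.  -273.8] [ 54.5 108. ] 27.9 zmax [0.0346 0.0459] [134. 114.  72.]
[302. 178.] 2278 [481.2 -41.4] [151.3  80. ] 24.2 zmax [0.0431 0.0569] [148. 143. 110.]
[201. 245.] 3136 [ 697.8 -180.8] [152.5  81.5] 28.8 zmax [0.0427 0.0569] [ 58. 113. 102.]
[103. 229.] 1328 [ 733.8 -386.9] [67.6 67.4] 38.4 zmax [0.0591 0.0627] [124. 121. 115.]
[424. 246.] 1440 [558.6 246.6] [ 52.3 110.3] 67.1 zmax [0.0337 0.0443] [133. 130. 110.]
[295. 261.] 805 [669.   10.3] [69.2 46.2] 16.3 zmax [0.0309 0.0337] [150. 103.  78.]
[392. 328.] 3942 [734.6 223.1] [ 81.1 150.2] 28.6 zmax [0.0446 0.057 ] [142.  90.  95.]
[502. 372.] 1883 [756.6 401.9] [56.3 56.8] 72.9 zmax [0.0892 0.0927] [115. 104.  91.]
```

```bash
cat > p.py <<'E'
from h import *
import json,os,sys
from scipy.spatial.transform import Rotation as R
def down(yaw):  # tool x at yaw, y down
    a=np.deg2rad(yaw);x=np.array([np.cos(a),np.sin(a),0]);y=np.array([0,0,-1.]);return np.stack([x,y,np.cross(x,y)],1)
def load():
    if os.path.exists('cmd.npz'): z=np.load('cmd.npz');return z['p'],z['R']
    return np.array([236,579,208.]),down(-22.219)
def apply(row):
    p,M=load();row=np.array(row,float);p=p+M@row[:3];M=M@R.from_rotvec(row[3:],degrees=True).as_matrix();np.savez('cmd.npz',p=p,R=M);print('cmd',p.round(1))
def rel(tp,tR):
    p,M=load();return np.r_[M.T@(np.array(tp)-p),R.from_matrix(M.T@tR).as_rotvec(degrees=True)].round(2)
E
python3 - <<'E'
from p import *
print(rel([558,247,120],down(-22.8)),rel([558,247,29],down(-22.8)))
E
```

```text
[ 423.64   88.   -185.58    0.      0.58    0.  ] [ 423.64  179.   -185.58    0.      0.58    0.  ]
```

Emit:
jog_arm(motion=[106,22,-46,0,0,0,212,44,-93,0,0,0,318,66,-139,0,0.6,0,390,80,-172,0,0.6,0,423.6,88,-185.6,0,0.6,0,423.6,88,-185.6,0,0.6,0,423.6,88,-185.6,0,0.6,0,423.6,88,-185.6,0,0.6,0,423.6,88,-185.6,0,0.6,0,423.6,88,-185.6,0,0.6,0,423.6,88,-185.6,0,0.6,0], gripper=1)

```text
time_s: 1.48
position: [0.557, 0.2477, 0.1199]
tcp_rot: [[0.922, -0.001, 0.386], [-0.386, 0.0, 0.922], [-0.001, -1.0, -0.0]]
force: [0.2, -0.3, -0.8]
opening: 1.001
```

Run:
```python
from p import *
apply([423.6,88,-185.6,0,.6,0])
s=bot.read_state();print(s['position'],s['joint_positions'].round(1))
im,d=bot.capture('wrist');save('w1.png',im)
from m import comps
P,l,ss,c=comps('wrist',d,s)
for i in range(1,len(ss)):
    if ss[i,4]>300:
        q=P[l==i];r=cv2.minAreaRect((q[:,:2]*1000).astype(np.float32));print(c[i].round(),ss[i,4],r,np.percentile(q[:,2],[50,98]))
```

```text
cmd [558. 247. 120.]
[0.55704476 0.24770793 0.11986539] [ 13.5  35.3  88.9   0.   55.9 -53.8]
[72. 37.] 9953 ((380.1493225097656, 126.63494110107422), (119.78638458251953, 68.32242584228516), 66.76828002929688) [0.03609785 0.04487315]
[316. 188.] 8007 ((556.0823974609375, 246.76406860351562), (52.15983581542969, 110.53865051269531), 66.96211242675781) [0.03466044 0.04306576]
[317. 322.] 91746 ((568.7076416015625, 145.27764892578125), (392.65521240234375, 179.28895568847656), 67.27278900146484) [0.22839664 0.25006647]
```

View pics/w1.png

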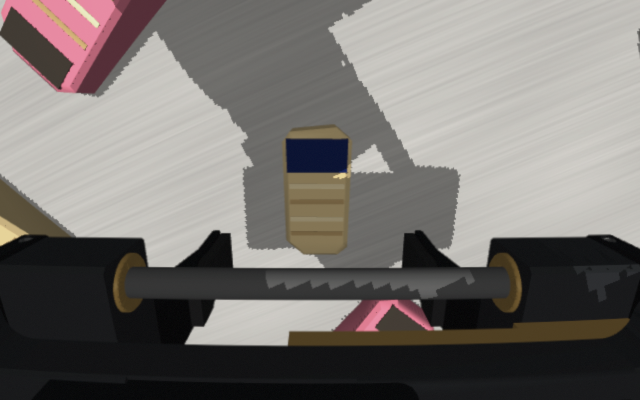

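Emit:
jog_arm(motion=[-1,40,0,0,0,0,-1,70,0,0,0,0,-1,85,0,0,0,0,-1,91,0,0,0,0,-1,91,0,0,0,0])

```text
time_s: 2.15
position: [0.5577, 0.2473, 0.0292]
tcp_rot: [[0.922, 0.001, 0.387], [-0.387, 0.0, 0.922], [0.001, -1.0, 0.0]]
force: [-0.4, -0.7, 0.4]
opening: 1.003
```

Emit:
jog_arm(motion=[0,0,0,0,0,0,0,0,0,0,0,0,0,0,0,0,0,0,0,0,0,0,0,0,0,0,0,0,0,0,0,0,0,0,0,0], gripper=0.4)

```text
time_s: 2.9
position: [0.5573, 0.2469, 0.0287]
tcp_rot: [[0.922, -0.0, 0.388], [-0.388, -0.0, 0.922], [-0.0, -1.0, -0.0]]
force: [-0.6, -0.6, -1.2]
opening: 0.432
```

Run:
```python
from p import *
apply([-1,91,0,0,0,0])
s=bot.read_state();print(s['position'],s['opening'],s['tau'].round(2))
im,d=bot.capture('wrist');save('w2.png',im)
im,d=bot.capture('scene');save('s2.png',im)
```

```text
cmd [557.  247.4  29. ]
[0.55732393 0.24694595 0.02871937] 0.43167268847661583 [-0.000e+00 -4.659e+01 -1.100e+01  1.000e-02  8.000e-02  0.000e+00]
```

View pics/w2.png

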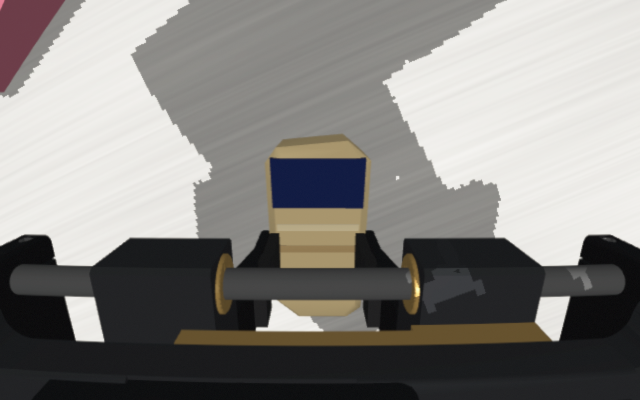

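View pics/s2.png

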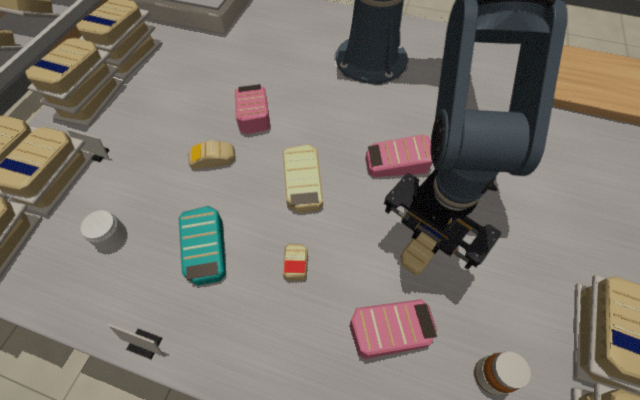

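Emit:
jog_arm(motion=[0,0,0,0,0,0,0,0,0,0,0,0,0,0,0,0,0,0], gripper=0)

```text
time_s: 3.38
position: [0.5573, 0.247, 0.0287]
tcp_rot: [[0.922, -0.0, 0.388], [-0.388, -0.0, 0.922], [-0.0, -1.0, -0.0]]
force: [-0.8, -0.7, 0.0]
opening: 0.146
```

Run:
```python
from p import *
s=bot.read_state();print(s['position'],s['opening'])
im,d=bot.capture('wrist');save('w3.png',im)
```

```text
[0.55733777 0.24698369 0.02874358] 0.14558131059621235
```

View pics/w3.png

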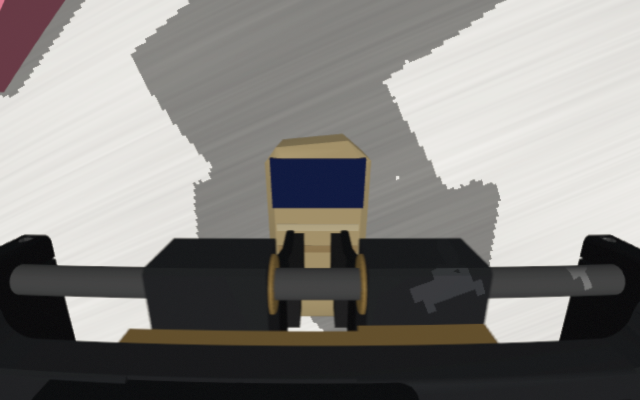

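Run:
```python
from p import *
s=bot.read_state()
im,d=bot.capture('wrist');np.savez('w3.npz',im=im,d=d)
P=pts('wrist',d,s)*1000
T=(P-np.array(s['position'])*1000)@np.array(s['tcp_rot'])
for (u,v) in [(318,145),(318,180),(318,220),(318,245),(318,258),(295,236),(295,245),(292,260),(342,236),(342,250),(285,250),(285,300),(350,300),(318,305),(200,260),(230,150),(318,285)]:
    print((u,v),im[v,u],'world',P[v,u].round(1),'tool',T[v,u].round(1))
```

```text
(318, 145) [160 142 104] world [507.9 267.9  39.7] tool [-53.7 -11.    0.1]
(318, 180) [18 27 64] world [523.4 261.4  41. ] tool [-36.9 -12.2   0.1]
(318, 220) [160 143 104] world [543.7 252.8  36.7] tool [-14.9  -8.    0.1]
(318, 245) [146 128  93] world [558.  246.9  33.1] tool [ 0.6 -4.3  0.1]
(318, 258) [159 141 103] world [565.8 243.6  31.4] tool [ 9.1 -2.6  0.1]
(295, 236) [15 15 17] world [542.4 241.4  50.5] tool [-11.6 -21.7 -10.9]
(295, 245) [12 12 15] world [542.2 242.3  62.5] tool [-12.2 -33.7 -10.2]
(292, 260) [14 15 16] world [542.7 241.7  76.1] tool [-11.5 -47.4 -10.6]
(342, 236) [15 16 17] world [551.  262.2  50.8] tool [-11.8 -22.1  11.5]
(342, 250) [13 13 16] world [550.3 261.2  67.6] tool [-12.1 -38.8  10.4]
(285, 250) [72 61 42] world [553.6 229.4  33.5] tool [  3.4  -4.8 -17.6]
(285, 300) [59 51 39] world [530.7 249.  127.7] tool [-25.4 -98.9  -8.5]
(350, 300) [70 59 41] world [536.7 264.3 128.2] tool [-25.7 -99.5   8. ]
(318, 305) [157 140 102] world [597.  230.5  24.8] tool [42.9  3.9  0.2]
(200, 260) [23 24 25] world [510.9 236.6 132.4] tool [ -38.8 -103.7  -27.5]
(230, 150) [130 129 126] world [4.949e+02 2.167e+02 3.000e-01] tool [-45.9  28.5 -52.1]
(318, 285) [67 66 66] world [528.8 258.9 129.8] tool [-3.09e+01 -1.01e+02 -1.00e-01]
```

Run:
```python
import cv2
a=cv2.imread('pics/w3.png')[210:350,230:410];cv2.imwrite('pics/w3c.png',cv2.resize(a,None,fx=4,fy=4,interpolation=cv2.INTER_NEAREST))
```

```text
(no output)
```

View pics/w3c.png

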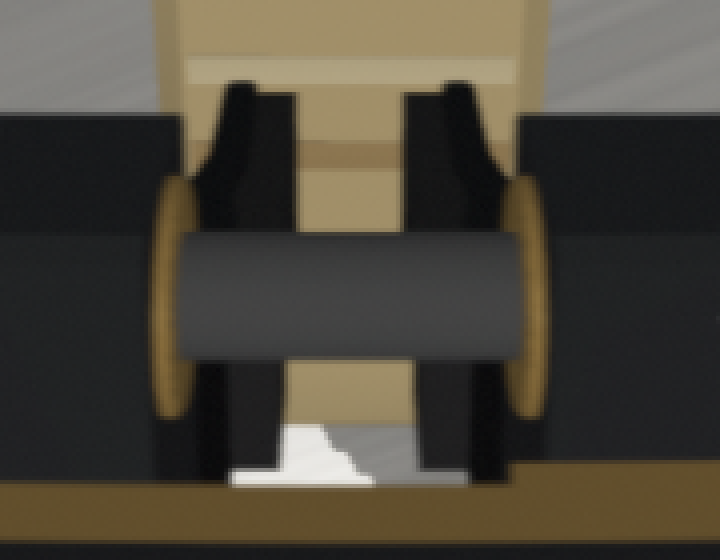

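Run:
```python
from p import *
s=bot.read_state();z=np.load('w3.npz');im,d=z['im'],z['d']
T=(pts('wrist',d,s)*1000-np.array(s['position'])*1000)@np.array(s['tcp_rot'])
for u in (288,290,292,295,298,300,335,338,342,345):
    print(u,[(v,*T[v,u].round(0)) for v in range(227,236)])
```

```text
288 [(227, np.float64(-11.0), np.float64(-7.0), np.float64(-15.0)), (228, np.float64(-10.0), np.float64(-7.0), np.float64(-16.0)), (229, np.float64(-9.0), np.float64(-6.0), np.float64(-16.0)), (230, np.float64(-9.0), np.float64(-8.0), np.float64(-15.0)), (231, np.float64(-8.0), np.float64(-7.0), np.float64(-16.0)), (232, np.float64(-7.0), np.float64(-5.0), np.float64(-16.0)), (233, np.float64(-7.0), np.float64(-6.0), np.float64(-16.0)), (234, np.float64(-6.0), np.float64(-6.0), np.float64(-16.0)), (235, np.float64(-6.0), np.float64(-5.0), np.float64(-16.0))]
290 [(227, np.float64(-11.0), np.float64(-7.0), np.float64(-14.0)), (228, np.float64(-10.0), np.float64(-7.0), np.float64(-14.0)), (229, np.float64(-9.0), np.float64(-7.0), np.float64(-14.0)), (230, np.float64(-9.0), np.float64(-8.0), np.float64(-14.0)), (231, np.float64(-12.0), np.float64(-17.0), np.float64(-14.0)), (232, np.float64(-12.0), np.float64(-18.0), np.float64(-14.0)), (233, np.float64(-12.0), np.float64(-19.0), np.float64(-13.0)), (234, np.float64(-12.0), np.float64(-19.0), np.float64(-14.0)), (235, np.float64(-12.0),
[... 3886 characters left out ...]
p.float64(12.0)), (234, np.float64(-12.0), np.float64(-19.0), np.float64(12.0)), (235, np.float64(-12.0), np.float64(-21.0), np.float64(12.0))]
345 [(227, np.float64(-11.0), np.float64(-7.0), np.float64(14.0)), (228, np.float64(-10.0), np.float64(-7.0), np.float64(14.0)), (229, np.float64(-10.0), np.float64(-7.0), np.float64(14.0)), (230, np.float64(-9.0), np.float64(-7.0), np.float64(14.0)), (231, np.float64(-8.0), np.float64(-7.0), np.float64(14.0)), (232, np.float64(-7.0), np.float64(-6.0), np.float64(14.0)), (233, np.float64(-7.0), np.float64(-5.0), np.float64(14.0)), (234, np.float64(-7.0), np.float64(-7.0), np.float64(14.0)), (235, np.float64(-6.0), np.float64(-5.0), np.float64(14.0))]
```

Emit:
jog_arm(motion=[0,0,0,0,0,0,0,0,0,0,0,0,0,0,0,0,0,0,0,0,0,0,0,0,0,0,0,0,0,0,0,0,0,0,0,0,0,0,0,0,0,0,0,0,0,0,0,0,0,12,0,0,0,0,0,24,0,0,0,0,0,32,0,0,0,0,0,37,0,0,0,0,0,37,0,0,0,0], gripper=0.87)

```text
time_s: 5.1
position: [0.557, 0.2469, -0.0089]
tcp_rot: [[0.922, -0.001, 0.388], [-0.388, -0.0, 0.922], [-0.001, -1.0, -0.001]]
force: [0.3, -1.0, 0.5]
opening: 0.87
```

Run:
```python
from p import *
apply([0,37,0,0,0,0])
s=bot.read_state()
im,d=bot.capture('wrist');save('w4.png',im)
```

```text
cmd [557.  247.4  -8. ]
```

View pics/w4.png

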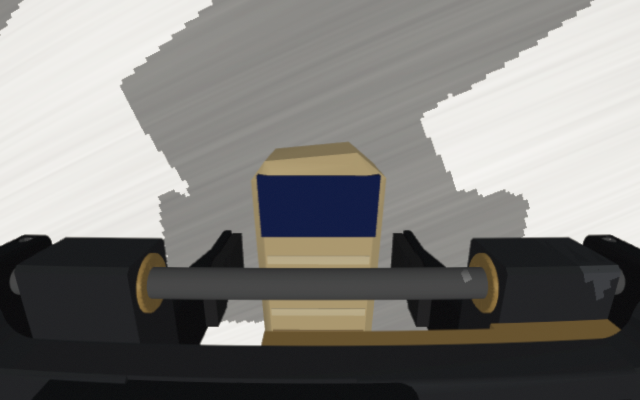

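Emit:
jog_arm(motion=[0,0,0,0,0,0,0,0,0,0,0,0,0,0,0,0,0,0,0,0,0,0,0,0,0,0,0,0,0,0], gripper=0.3)

```text
time_s: 5.78
position: [0.5575, 0.247, -0.008]
tcp_rot: [[0.922, 0.0, 0.388], [-0.388, 0.0, 0.922], [0.0, -1.0, 0.0]]
force: [-0.4, -0.0, 1.5]
opening: 0.596
```

```bash
cat >> p.py <<'E'
def place(yaw_thick=24.2,tilt=10.2):
    a=np.deg2rad(yaw_thick);t=np.deg2rad(tilt);u=np.array([np.cos(a),np.sin(a),0]);k=np.array([0,0,1.])
    xw=u*np.cos(t)-k*np.sin(t);n=u*np.sin(t)+k*np.cos(t)
    x=-xw;y=-n;return np.stack([x,y,np.cross(x,y)],1),n
E
python3 - <<'E'
from p import *
from m import comps
for n in('top','scene'):
    z=np.load(n+'0.npz');P,l,ss,c=comps(n,z['d'])
    i=[i for i in range(1,len(ss)) if abs(P[l==i][:,:2].mean(0)-[.479,-.041]).max()<.015 and ss[i,4]>500][0]
    q=P[l==i]*1000;a=np.deg2rad(24.2);r=q[:,:2]-[480,-41.6];lo=r@[np.cos(a),np.sin(a)];la=r@[-np.sin(a),np.cos(a)]
    k=(abs(lo)<55)&(abs(la)<30);A=np.c_[lo[k],la[k],np.ones(k.sum())];s=np.linalg.lstsq(A,q[k,2],rcond=None)[0]
    print(n,np.degrees(np.arctan(s[:2])),s[2])
Rt,nn=place()
print(nn)
C=np.array([480.1,-41.6,44])
apply([0,-118,0,0,0,0])
print(rel([*C[:2],110],down(-155.8)))
E
```

```text
top [-10.12457857  -0.22702148] 42.93439926121247
scene [-9.93384558  0.10018088] 44.97891306299056
[0.16152255 0.07259111 0.98419561]
cmd [557.  247.4 110. ]
[  41.16    0.   -296.21    0.    132.98    0.  ]
```

Emit:
jog_arm(motion=[0,-20,0,0,0,0,0,-50,0,0,0,0,0,-85,0,0,0,0,0,-110,0,0,0,0,0,-118,0,0,0,0,0,-118,0,0,0,0])

```text
time_s: 6.52
position: [0.5573, 0.247, 0.1103]
tcp_rot: [[0.922, 0.001, 0.388], [-0.388, 0.0, 0.922], [0.001, -1.0, 0.0]]
force: [-0.0, -0.5, -2.0]
opening: 0.596
```

Emit:
jog_arm(motion=[3,0,-20,0,9,0,6,0,-43,0,19,0,9,0,-66,0,29,0,12,0,-89,0,39,0,15,0,-112,0,49,0,18,0,-135,0,59,0,21,0,-158,0,69,0,24,0,-181,0,79,0,28,0,-204,0,89,0,31,0,-227,0,99,0,34,0,-250,0,109,0,37,0,-270,0,119,0,40,0,-286,0,127,0,41,0,-296,0,133,0,41,0,-296,0,133,0,41,0,-296,0,133,0])

```text
time_s: 8.52
position: [0.4799, -0.0413, 0.1092]
tcp_rot: [[-0.912, -0.001, 0.411], [-0.411, 0.001, -0.912], [0.001, -1.0, -0.001]]
force: [0.2, 1.0, -3.0]
opening: 0.598
```

Run:
```python
from p import *
apply([41,0,-296,0,133,0])
s=bot.read_state();print(s['joint_positions'].round(1))
Rt,n=place();C=np.array([480.1,-41.6,44])
for h in (25,8,3,0,-1): print(h,rel(C-8*n+[0,0,h],Rt))
im,d=bot.capture('scene');save('s5.png',im)
im,d=bot.capture('wrist');save('w5.png',im)
```

```text
cmd [480.  -41.3 110. ]
[-18.3  28.5 107.7   0.   43.9  47.5]
25 [ 1.460e+00  4.887e+01  2.600e-01  0.000e+00 -2.000e-02 -1.020e+01]
8 [ 1.460e+00  6.587e+01  2.600e-01  0.000e+00 -2.000e-02 -1.020e+01]
3 [ 1.460e+00  7.087e+01  2.600e-01  0.000e+00 -2.000e-02 -1.020e+01]
0 [ 1.460e+00  7.387e+01  2.600e-01  0.000e+00 -2.000e-02 -1.020e+01]
-1 [ 1.460e+00  7.487e+01  2.600e-01  0.000e+00 -2.000e-02 -1.020e+01]
```

View pics/s5.png

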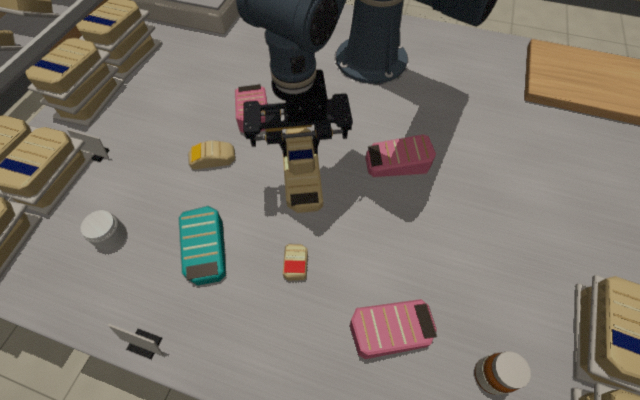

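View pics/w5.png

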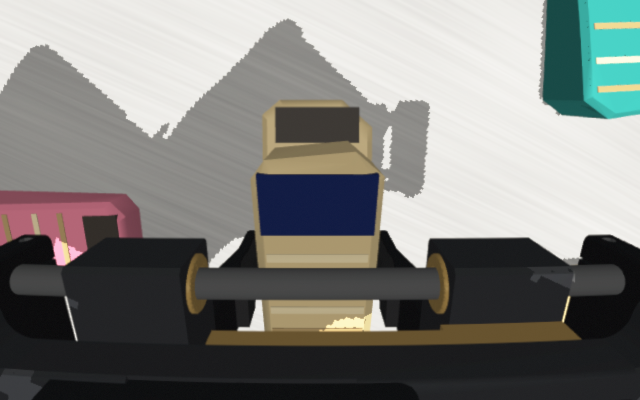

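Emit:
jog_arm(motion=[0.5,15,0.3,0,0,-3,1,35,0.3,0,0,-7,1.5,49,0.3,0,0,-10.2,1.5,60,0.3,0,0,-10.2,1.5,66,0.3,0,0,-10.2,1.5,70,0.3,0,0,-10.2,1.5,71,0.3,0,0,-10.2,1.5,71,0.3,0,0,-10.2])

```text
time_s: 9.62
position: [0.4792, -0.0428, 0.0391]
tcp_rot: [[-0.898, -0.161, 0.409], [-0.403, -0.073, -0.912], [0.177, -0.984, 0.0]]
force: [0.5, -0.6, -1.7]
opening: 0.593
```

Run:
```python
from p import *
apply([1.5,71,.3,0,0,-10.2])
print(load()[1].round(3))
s=bot.read_state();print(s['force'],s['moment'])
im,d=bot.capture('wrist');save('w6.png',im)
```

```text
cmd [478.8 -42.2  39. ]
[[-0.898 -0.162  0.41 ]
 [-0.403 -0.073 -0.912]
 [ 0.177 -0.984  0.   ]]
[ 0.46416069 -0.59610016 -1.70577736] [-0.01372478 -0.00091768 -0.0209387 ]
```

View pics/w6.png

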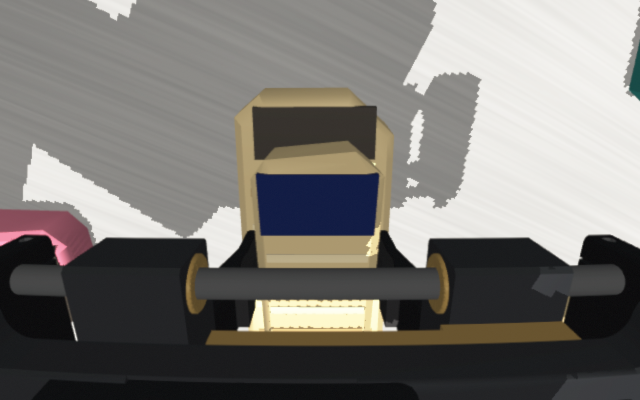

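Emit:
jog_arm(motion=[-0.2,1,0,0,0,0,-0.4,2,0,0,0,0,-0.5,2.6,0,0,0,0,-0.5,2.6,0,0,0,0])

```text
time_s: 10.18
position: [0.4791, -0.0426, 0.036]
tcp_rot: [[-0.898, -0.162, 0.41], [-0.403, -0.073, -0.912], [0.177, -0.984, -0.0]]
force: [0.3, 0.2, -1.1]
opening: 0.592
```

Emit:
jog_arm(motion=[-0.1,0.7,0,0,0,0,-0.1,0.7,0,0,0,0,-0.1,0.7,0,0,0,0])

```text
time_s: 10.55
position: [0.4791, -0.0426, 0.036]
tcp_rot: [[-0.898, -0.161, 0.41], [-0.403, -0.073, -0.912], [0.177, -0.984, 0.0]]
force: [-0.7, 0.6, 5.8]
opening: 0.596
```

Emit:
jog_arm(motion=[0,0,0,0,0,0,0,0,0,0,0,0,0,0,0,0,0,0,0,-10,0,0,0,0,0,-30,0,0,0,0,0,-60,0,0,0,0,0,-100,0,0,0,5,0,-130,0,0,0,10.2,0,-130,0,0,0,10.2,0,-130,0,0,0,10.2], gripper=0.8)

```text
time_s: 11.8
position: [0.4998, -0.0332, 0.1633]
tcp_rot: [[-0.912, -0.001, 0.409], [-0.409, -0.0, -0.912], [0.001, -1.0, -0.0]]
force: [-0.0, -0.6, -0.6]
opening: 0.803
```

```bash
cat > chk.py <<'E'
from p import *
from m import comps
import sys
def ana(tag,cams):
    s=bot.read_state()
    for n in cams:
        if n=='wrist': s=bot.read_state()
        im,d=bot.capture(n);save(f'{n}_{tag}.png',im);np.savez(f'{n}_{tag}.npz',im=im,d=d)
        P=pts(n,d,s)*1000
        for z0,z1 in ((10,150),(64,110),(85,150)):
          m=((P[...,2]>z0)&(P[...,2]<z1)&(np.hypot(P[...,0]-485,P[...,1]+40)<110)&(d>0)).astype(np.uint8)
          nn,l,ss,c=cv2.connectedComponentsWithStats(m,connectivity=4)
          for i in range(1,nn):
            if ss[i,4]<150: continue
            q=P[l==i];r=cv2.minAreaRect(q[:,:2].astype(np.float32));print(n,z0,ss[i,4],np.round(r[0],1),np.round(r[1],1),round(r[2],1),np.percentile(q[:,2],[5,50,95]).round(1))
if __name__=='__main__': ana(sys.argv[1],sys.argv[2:])
E
python3 - <<'E'
from p import *
apply([-.5,2.6,0,0,0,0]);apply([-.1,.7,0,0,0,0]);apply([0,-130,0,0,0,10.2])
E
python3 chk.py a wrist scene top
```

```text
cmd [478.8 -42.2  36.4]
cmd [478.8 -42.2  35.6]
cmd [499.8 -32.8 163.6]
wrist 10 12315 [488.1 -37.2] [128.6  79.6] 24.3 [31.7 76.4 78.6]
wrist 64 7599 [488.4 -37.7] [102.9  52.2] 24.1 [74.3 77.3 78.8]
scene 10 2284 [480.7 -41.7] [150.8  80. ] 24.3 [23.8 55.7 79.9]
scene 64 1031 [485.9 -40.5] [111.8  52. ] 23.8 [73.2 78.2 80.4]
top 10 492 [448.2 -59.1] [62.8 73.9] 24.1 [44.8 75.  78.7]
top 64 342 [454.8 -53.3] [46.6 52. ] 22.8 [72.6 76.1 79. ]
```

View pics/wrist_a.png

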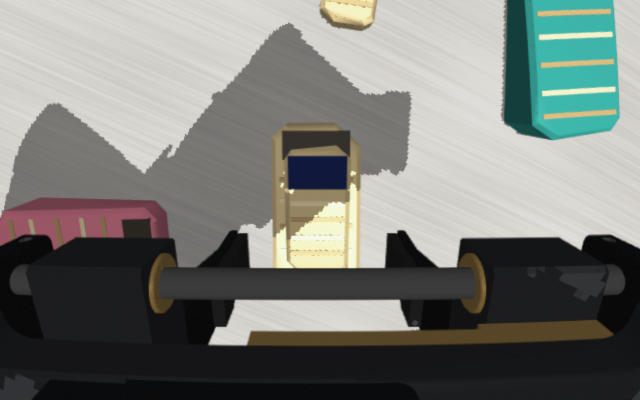

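View pics/scene_a.png

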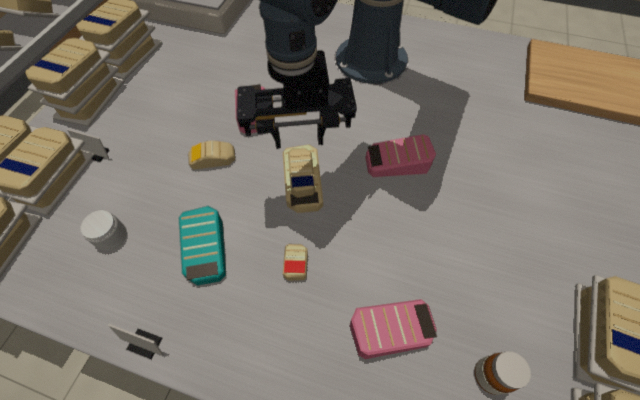

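Run:
```python
from p import *
print(rel([668,10.2,90],down(-163.7)),rel([668,10.2,-8],down(-163.7)))
```

```text
[-171.06   73.59   29.67   -0.      7.88   -0.  ] [-171.06  171.59   29.67   -0.      7.88   -0.  ]
```

Emit:
jog_arm(motion=[-40,10,7,0,3,0,-90,25,15,0,6,0,-140,50,25,0,7.9,0,-171,73,29.7,0,7.9,0,-171,73,29.7,0,7.9,0,-171,73,29.7,0,7.9,0])

```text
time_s: 12.7
position: [0.6669, 0.0099, 0.0893]
tcp_rot: [[-0.96, -0.003, 0.281], [-0.281, 0.0, -0.96], [0.003, -1.0, -0.001]]
force: [-0.2, -0.8, 0.7]
opening: 0.802
```

Run:
```python
from p import *
apply([-171,73,29.7,0,7.9,0])
from m import comps
s=bot.read_state();print(s['position'],s['joint_positions'].round(1))
im,d=bot.capture('wrist');save('w8.png',im)
P,l,ss,c=comps('wrist',d,s)
for i in range(1,len(ss)):
    if ss[i,4]>300:
        q=P[l==i];r=cv2.minAreaRect((q[:,:2]*1000).astype(np.float32));print(c[i].round(),ss[i,4],r,np.percentile(q[:,2],[50,98]))
```

```text
cmd [668.   10.1  90.6]
[0.66687393 0.00991173 0.08931526] [-8.7 41.4 80.9 -0.  57.9 65. ]
[71. 44.] 13489 ((725.0191650390625, 211.74234008789062), (57.232845306396484, 138.213623046875), 28.408903121948242) [0.04556755 0.05574529]
[348. 308.] 103059 ((653.6784057617188, -71.54124450683594), (162.05270385742188, 315.0320739746094), 19.342649459838867) [0.19732363 0.21937694]
[316. 200.] 5810 ((666.5850219726562, 10.827486038208008), (70.76061248779297, 46.05303955078125), 16.455703735351562) [0.03007004 0.03186625]
```

View pics/w8.png

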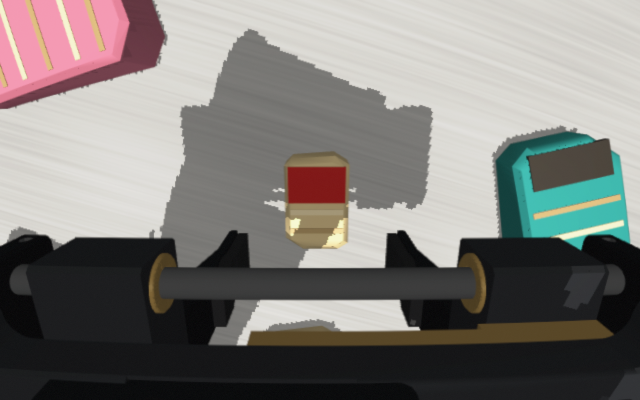

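Emit:
jog_arm(motion=[0.5,40,0,0,0,0,0.5,75,0,0,0,0,0.5,92,0,0,0,0,0.5,98,0,0,0,0,0.5,98,0,0,0,0])

```text
time_s: 13.38
position: [0.6683, 0.0094, -0.0068]
tcp_rot: [[-0.96, 0.001, 0.28], [-0.28, -0.0, -0.96], [-0.001, -1.0, 0.001]]
force: [-0.5, -0.4, -0.1]
opening: 0.798
```

Emit:
jog_arm(motion=[0,0,0,0,0,0,0,0,0,0,0,0,0,0,0,0,0,0,0,0,0,0,0,0,0,0,0,0,0,0], gripper=0.2)

```text
time_s: 14.0
position: [0.6681, 0.0097, -0.0071]
tcp_rot: [[-0.96, 0.001, 0.28], [-0.28, 0.0, -0.96], [-0.001, -1.0, 0.0]]
force: [-0.2, 0.8, 3.8]
opening: 0.529
```

Run:
```python
from p import *
apply([.5,98,0,0,0,0])
for z in (140,74,71,69.6):print(rel([485.7,-39.8,z],down(-155.8)))
```

```text
cmd [667.5  10.   -7.4]
[ 188.45 -147.41   -3.15   -0.     -7.92   -0.  ]
[188.45 -81.41  -3.15  -0.    -7.92  -0.  ]
[188.45 -78.41  -3.15  -0.    -7.92  -0.  ]
[188.45 -77.01  -3.15  -0.    -7.92  -0.  ]
```

Emit:
jog_arm(motion=[0,-20,0,0,0,0,0,-60,0,0,0,0,0,-105,0,0,0,0,0,-140,0,0,0,0,0,-147,0,0,0,0,0,-147,0,0,0,0])

```text
time_s: 14.75
position: [0.6674, 0.0096, 0.1393]
tcp_rot: [[-0.96, -0.0, 0.28], [-0.28, -0.0, -0.96], [0.0, -1.0, 0.0]]
force: [0.1, 0.3, -1.1]
opening: 0.526
```

Move over, descend to ~4 mm above.

Emit:
jog_arm(motion=[30,0,-0.5,0,-1,0,75,0,-1,0,-3,0,120,0,-2,0,-5,0,160,0,-3,0,-7,0,183,0,-3.2,0,-7.9,0,188.5,0,-3.2,0,-7.9,0,188.5,0,-3.2,0,-7.9,0,188.5,30,-3.2,0,-7.9,0,188.5,50,-3.2,0,-7.9,0,188.5,61,-3.2,0,-7.9,0,188.5,65,-3.2,0,-7.9,0,188.5,65,-3.2,0,-7.9,0])

```text
time_s: 16.25
position: [0.4865, -0.0402, 0.0744]
tcp_rot: [[-0.912, 0.0, 0.41], [-0.41, -0.0, -0.912], [-0.0, -1.0, 0.0]]
force: [0.2, -0.1, -0.7]
opening: 0.526
```

Run:
```python
from p import *
apply([0,-147,0,0,0,0]);apply([188.5,65,-3.2,0,-7.9,0])
im,d=bot.capture('wrist');save('w9.png',im)
im,d=bot.capture('scene');save('s9.png',im[60:260,180:440].repeat(3,0).repeat(3,1))
```

```text
cmd [667.5  10.  139.6]
cmd [485.6 -39.8  74.6]
```

View pics/w9.png

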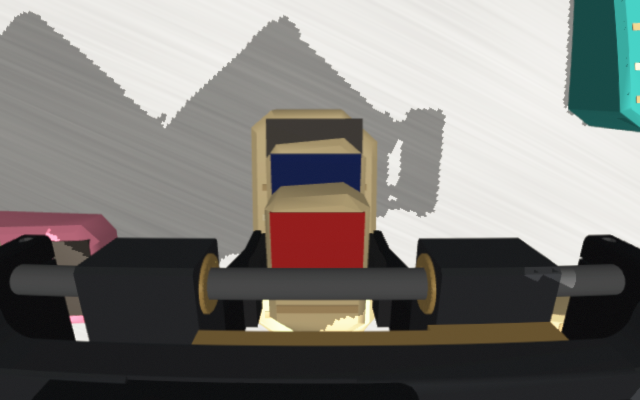

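View pics/s9.png

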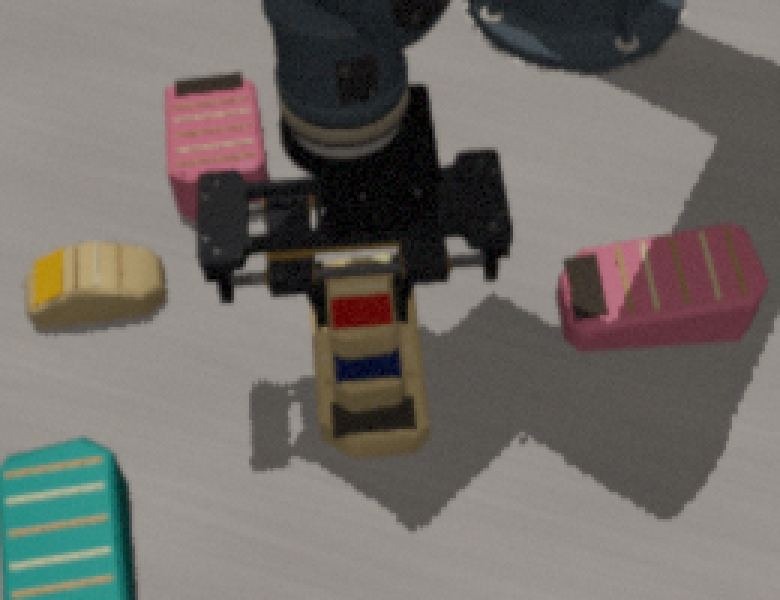

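Emit:
jog_arm(motion=[0,2,0,0,0,0,0,3.5,0,0,0,0,0,4.2,0,0,0,0,0,4.2,0,0,0,0])

```text
time_s: 16.85
position: [0.4859, -0.0402, 0.0702]
tcp_rot: [[-0.912, 0.0, 0.41], [-0.41, -0.0, -0.912], [-0.0, -1.0, 0.0]]
force: [-0.8, 0.1, -1.0]
opening: 0.521
```

Emit:
jog_arm(motion=[0,0.7,0,0,0,0,0,0.7,0,0,0,0,0,0.7,0,0,0,0])

```text
time_s: 17.23
position: [0.486, -0.0402, 0.0701]
tcp_rot: [[-0.912, 0.0, 0.41], [-0.41, -0.0, -0.912], [-0.0, -1.0, 0.0]]
force: [-1.5, 1.1, 6.0]
opening: 0.527
```

Contact (about 7 N). Release and back off upwards, then swing away for a clear view.

Emit:
jog_arm(motion=[0,0,0,0,0,0,0,0,0,0,0,0,0,0,0,0,0,0,0,-10,0,0,0,0,0,-30,0,0,0,0,0,-70,0,0,0,0,0,-120,0,0,0,0,0,-130,60,0,0,0,0,-130,120,0,0,0,0,-130,180,0,0,0,0,-130,240,0,0,0,0,-130,260,0,0,0,0,-130,260,0,0,0,0,-130,260,0,0,0,0,-130,260,0,0,0], gripper=0.8)

```text
time_s: 19.1
position: [0.5919, -0.2757, 0.1997]
tcp_rot: [[-0.912, -0.001, 0.411], [-0.411, 0.001, -0.912], [0.0, -1.0, -0.001]]
force: [0.2, -0.3, -0.0]
opening: 0.797
```

```bash
python3 chk.py b top scene
python3 - <<'E'
from h import *
for n in('top','scene'):
    z=np.load(n+'_b.npz');P=pts(n,z['d'])*1000
    m=((P[...,2]>100)&(P[...,2]<125)&(np.hypot(P[...,0]-486,P[...,1]+40)<60));q=P[m]
    r=cv2.minAreaRect(q[:,:2].astype(np.float32));t=q[q[:,2]>104];cc=t.mean(0);A=np.c_[t[:,:2]-cc[:2],np.ones(len(t))];s=np.linalg.lstsq(A,t[:,2],rcond=None)[0]
    print(n,len(q),r,cc,np.degrees(np.arctan(s[:2])))
im=np.load('top_b.npz')['im'];save('top_bc.png',im[100:300,180:480].repeat(2,0).repeat(2,1))
E
```

```text
scene 10 2277 [480.9 -41.5] [150.4  80. ] 24.2 [ 23.8  56.1 109.6]
scene 64 990 [491.5 -38. ] [98.6 51.9] 24.1 [ 73.4 104.  109.5]
scene 85 695 [486.8 -40.7] [71.5 45.8] 24.2 [ 90.7 108.1 110.4]
top 0 ((0.0, 0.0), (0.0, 0.0), 0.0) [nan nan nan] [0. 0.]
scene 596 ((486.76837158203125, -40.71335220336914), (71.51718139648438, 45.81562423706055), 24.221323013305664) [489.60536567 -39.78595092 108.28532476] [0.03668198 0.08265284]<stdin>:5: RuntimeWarning: Mean of empty slice.
  ret = um.true_divide(
```

View pics/top_b.png

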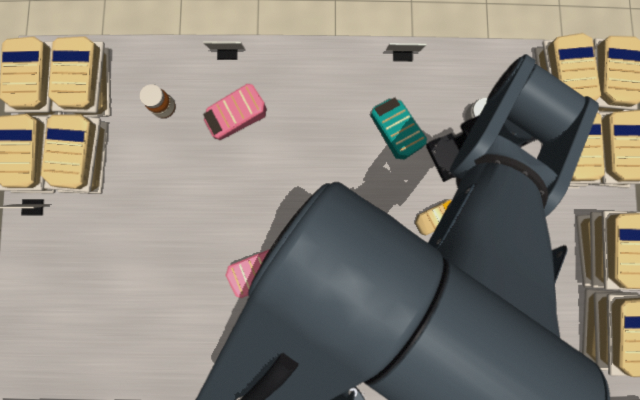

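View pics/scene_b.png

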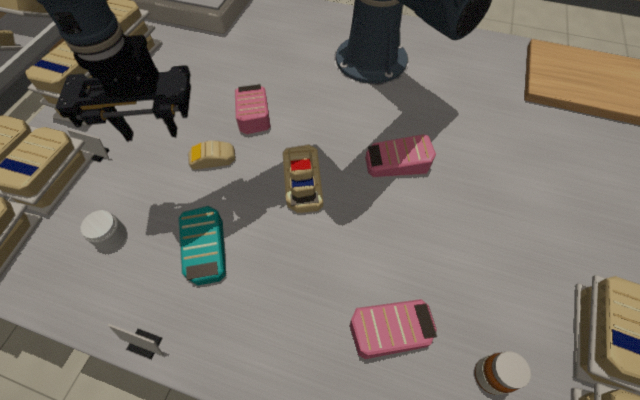

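```bash
python3 -c "
from rig import bot
s=bot.read_state();print(s['time_s'],s['force']);print(bot.hand_in())"
```

```text
19.2 [-0.32841058  0.7004038   0.23564314]
the job is handed in; nothing more can be done
None
```

The pile is built and handed in at 19.2 s, with the gripper well clear and reading no load. I laid the blue-labelled wedge tilted onto the middle of the unlabelled block, with its thick end over the skin-strip end. Then I set the red-labelled piece level on the middle of the wedge and let go.

**Last checks (scene camera):**
- **Base:** it measured (481, −41.5) mm at 24.2°, unmoved from the start.
- **Wedge:** measured before the red piece went on, it was in line within about 0.5° and within about 1 mm of the intended spot. Its top was level at about 78 mm.
- **Red piece:** it measured (487, −41) mm at 24.2°. Its top was at about 108 mm and level to within 0.1°.
- **Hump:** the camera showed it still in place. I did not measure it again.

**What failed or disagreed:**
- **Finger length:** the first closing on the wedge met nothing. The wrist depth image showed the fingertips about 15 mm behind the reported TCP, not 22 mm ahead as described. I went 37 mm lower for both grasps, and both then held at the right widths (52 and 46 mm).
- **Top camera:** the arm hid the pile from the top camera at the end, so the final check rests on the scene camera alone.

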